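# Clamp a blocked lens in the ratchet vise

### The arm

A 6-joint arm with a two-finger parallel gripper is mounted at the origin on the work surface. World frame = base frame: x ahead of the robot, y to its left, z up, the work surface at z = 0. Lengths are in m, angles in degrees, forces in N, time in s.
With the tool pointing down it reaches from about 0.35 to 1 m from the base axis. Payload 7.1 kg.
Tool frame: the origin (TCP) lies midway between the tips of the shut fingers; the grasp point (between the pads) lies robot.tcp_to_grasp behind it (robot.tcp_to_grasp is the distance from the TCP to the grasp point, in m); z points along the fingers, y is the line along which they close (so a half turn about z gives the same grasp; the last joint's range is limited). The gripper opens to 85 mm and grips with 20 to 120 N. Pads are 22 mm wide; open, the fingers measure 114 mm over their backs; the gripper's body (76 mm by 85 mm) begins 54 mm behind the grasp point. The pads swing forward as they close: fully open they stand 13 mm farther back than shut.
Start: joints at [-68.125, 24.242, 93.386, -0, 62.372, -1.089], TCP at [0.244, -0.575, 0.231] pointing down, gripper open.
Joint ranges: [-172.04, 172.04], [-51.8, 120.97], [4.93, 147.93], [-75.15, 255.16], [6.16, 154.13], [-145.62, 145.62]. Speed limits (degrees/s): [136.94, 136.94, 172.46, 180, 180, 180].

### API

Orientations are given as [roll, pitch, yaw] about the fixed x, y, z axes, in that order (R = Rz(yaw) Ry(pitch) Rx(roll)).
In Python, from cell import robot, optics, nets gives the robot as it stands.
- The arm moves only by the tool arm_command, never from a script. Its argument "targets" is a list of rows, each a list of 2 entries, a list of its own where there are three numbers: the shift along the tool's x, y, z in mm, then the turn about the tool's z in rad. In form: [[[x, y, z], spin], ...]. A call has 1 to 20 rows; each row is the pose to reach, as a shift and turn from the pose commanded when the call began, along the tool's axes at that moment; what a row does not reach only later rows make up. A row lasts 1/12 s, in which the tool goes at most 41.7 mm and 7.16 degrees, less where a joint would pass 70% of its speed; a pose out of reach is approached as far as the arm can. A call with a gripper value outside its range is refused whole. "jaw" is the finger opening in mm, from 0 to 85.4, set as the call begins (left out, the last holds). The fingers move at their own pace and stop on an object; "squeeze" is the grip in N (left out, the last holds). Time passes only in rows, so rows that repeat a pose let the fingers close. It gives the time, the measured TCP pose, the force, the opening and the grip force at its end, in the units of the state.
- robot.sense(): the state, without advancing time (a new reading comes with each control period).
- optics.get_image(name): name is "scene" or "top" or "wrist"; returns a dict with "img" (420x560x3 uint8, red, green, blue), "fov_y" (degrees; the focal length in pixels is half the picture's height over the tangent of half this angle, whatever the lens; pixels are square), "cx", "cy" (the principal point, pixels), "origin" and "rotation" of the camera in the world. Camera axes: x right, y down, z forward; pixel columns grow to the right and rows downward; lengths in m; the calibration is good to about 2 mm. A picture is of the moment at which its call begins. There is no depth.
- robot.close_job(): hands the job in; it is judged then, once.
Trained networks look in a picture, given as the dict that the camera call returned (one of the last four; its "shot" number tells which), for a name from the list of things; names that differ only in an ending like _2 or _b are one class to them, and where a whole thing is asked for, a point or a joint stands for the part that bears it (a point fixed in the world has none). Each returns a list of dicts, best first, with "conf" (0 to 1); they miss things now and then, are a little off and sometimes report something else, mostly with a low value. They report only what shows in the picture. A call takes as long as a camera call. They do not tell look-alikes from the thing itself.
- nets.search_frame(query, picture): "uv" ([column, row] in pixels, amid what is visible of it).
The state is a dict: "clock": time; "q": joint angles; "dq": joint speeds; "joint_efforts": joint torques, N m; "tcp_pos": TCP position; "orientation": TCP orientation; "force": force on the tool from outside, world axes, zero at the start; "ft_torque": the same for the moment, N m; "finger_gap": finger opening in m; "grasp_force": force on a finger pad.
Only numpy, scipy, OpenCV 4.12 (cv2) and the standard library are available. Lean on these libraries where they do the work, as an engineer would, in place of code of your own. Each camera call takes 0.05 s, during which the arm holds its last target. There are 200 camera calls.

### The job

Set the lens that has a chuck stuck on it flat on the bed of the vise, between the jaws, chuck up. Then swing the lever back and forth by its knob, so that the jaw advances notch by notch and presses the lens home into the V, until the lever first resists with about 8 N at the knob; stop there, as more chips the lens. Finish with the lever swung back to its near stop; do not push the jaw itself by hand, and leave the other things where they are.

Things in the scene. Friction and masses are not known exactly. Their poses are not given: they have to be found in the camera images.
- vise: fixed ratchet vise: aluminium bed plate 12 mm thick on the table, about 200 mm by 340 mm. Origin under the bed, on the slide line, z up. Its +y axis is the clamping direction: the moving jaw travels to +y towards the stop jaw; its -x side is the near (robot) side. The bed's top is 12 mm above the origin
- stop_jaw: aluminium stop jaw bolted to the bed at a setting that varies, 18 mm tall, 84 mm wide, with an open, smooth 120 degree V that faces the moving jaw (-y). Origin at the apex of the V on the bed's top; axes as the vise's. A lens that is fully home in the V has its centre 34.6 mm from the apex on the -y side
- carriage: steel block that carries the moving jaw, driven by the ratchet wheel. It is not to be pushed by hand. Origin coincides with the vise's at the start and moves along the vise's +y with it (start: fully back)
- jaw: moving jaw on the carriage: bar 80 mm wide, top 31.5 mm above the table, flat smooth plastic face. The face lies 40 mm from this origin on the -y side (origin at the vise's origin when fully back). It advances 5 mm a notch. Once on the lens it yields to a weak spring (3 N) over a hidden play of 0 to 8 mm, then to a stiff one of 7 N/mm (about 35 N more a notch); it cannot go back
- pivot (a point): point on the upright axis of lever and ratchet wheel (20 teeth, 18 degrees a notch), at the height of the middle of the knob's grip
- knob (a point): centre of the upright round black knob at the lever's end, to be taken or straddled from above: 24 mm in diameter, 56 mm tall (52 to 108 mm above the table), this point 85 mm above the table, 120 mm from the pivot; the lever bar below it tops out at 52 mm. The knob is fixed to the lever
- lever (a joint): lever angle, 0 to 0.95 rad between stops. 0: at the near side, 0.55 rad from the vise's -y direction; it grows counterclockwise from above. Growing drives the wheel, 0.314 rad a notch, 2 or 3 notches a full stroke; falling is idle and the wheel settles back to its last full notch. It stays where left. Idle drag at the knob 0.3 to 1.5 N each way; each 7.5 N of clamping adds 1 N there
- lens: the lens to clamp: pale disc, 60 mm across, 10 mm thick, lying flat, with an upright round grey chuck stuck on its middle, 22 mm in diameter, 28 mm tall (its top 38 mm above the underside). Origin at the centre of its underside; about 60 g
- blank_a: plain uncut lens blank, disc 60 mm across, 10 mm thick, no chuck; bystander
- blank_b: another plain blank like blank_a; bystander
- mug: white mug, 74 mm across, 75 mm tall; bystander
- screwdriver: screwdriver, 150 mm long, lying; bystander
- spectacles: black spectacle frame, 124 mm wide, 45 mm tall, temples folded out; bystander
- tray: grey open job tray, 100 x 140 x 35 mm; bystander
Mind the look-alikes: they are no part of the job. Of the things like the lens, leave any that is orange, pink or purple; of the rest the larger one is meant.

How it is judged:
By the outcome, as a careful person would: the job done as asked, in the order asked, and still so for the second after the job is handed in, with the robot touching nothing.
It also fails if it takes over 72 s, if anything falls off the work surface, if the arm or the gripper's body presses on something with over 40 N, if the wrist force passes 120 N, or if a joint passes its speed limit or range.

## Working session

There is one attempt and no reset: what is moved stays moved. The work goes in short steps, Python scripts to look and compute and a tool call to move; the robot and the scene stay as the last step left them, time stands still between calls to the robot, and variables do not carry over. Pictures are saved under pics/ and viewed, at most 10 in all, crops included, and the job is handed in when it is done.

Besides the shell and the picture viewer there is one more tool, called after ">>>" as name(argument=value, ...), one argument or row to a line, values as JSON. arm_command: Moves the arm, as the interface text tells. Its arguments: {"type":"object","properties":{"targets":{"type":"array"},"jaw":{"type":"number"},"squeeze":{"type":"number"}},"required":["targets"]}

```bash
ls; mkdir -p pics; cat > h.py <<'E'
from cell import robot, optics, nets
import numpy as np, cv2
def shot(n,save=None):
    p=optics.get_image(n)
    if save: cv2.imwrite('pics/'+save,cv2.cvtColor(p['img'],cv2.COLOR_RGB2BGR))
    return p
def F(p): return p['img'].shape[0]/2/np.tan(np.radians(p['fov_y'])/2)
def w(p,uv,z):
    f=F(p); d=np.array(p['rotation'])@np.array([(uv[0]-p['cx'])/f,(uv[1]-p['cy'])/f,1])
    o=np.array(p['origin']); return o+d*(z-o[2])/d[2]
def px(p,X):
    c=np.array(p['rotation']).T@(np.array(X)-np.array(p['origin'])); return c[:2]/c[2]*F(p)+[p['cx'],p['cy']]
E
python3 - <<'E'
from h import *
s=robot.sense(); print(s['clock'],s['tcp_pos'],s['orientation'],s['force'],robot.tcp_to_grasp)
t=shot('top','top.png'); c=shot('scene','scene.png')
for p in (t,c):
    print(p['origin'],np.round(p['rotation'],3).tolist(),p['fov_y'],p['cx'],p['cy'])
    for q,z in dict(vise=.012,stop_jaw=.03,carriage=.03,jaw=.0315,knob=.085,lens=.02,blank_a=.01,mug=.07,tray=.03,spectacles=.02,screwdriver=.01).items():
        print(q,[(np.round(d['uv']).tolist(),round(d['conf'],2),np.round(w(p,d['uv'],z)[:2],3).tolist()) for d in nets.search_frame(q,p)[:4]])
E
```

```text
pics
0.0 [ 0.24365549 -0.57495439  0.23053955] [-1.79911564e+02 -6.31984172e-04  2.29657638e+01] [ 1.33202953 -0.34018734 -0.09357339] 0.0187
[ 0.38595574 -0.01294353  1.03829582] [-172.859, -0.246, -91.311] 55.899531486446016 284.1273461856178 206.2816022172827Traceback (most recent call last):
  File "<stdin>", line 7, in <module>
  File "h.py", line 10, in w
    o=np.array(p['origin']); return o+d*(z-o[2])/d[2]
                                                 ~^^^
IndexError: invalid index to scalar variable.
```

View pics/top.png

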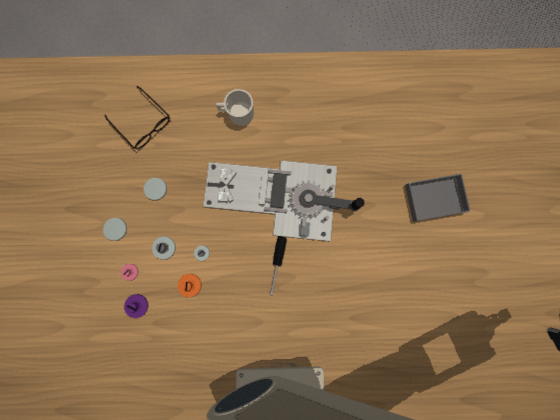

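View pics/scene.png

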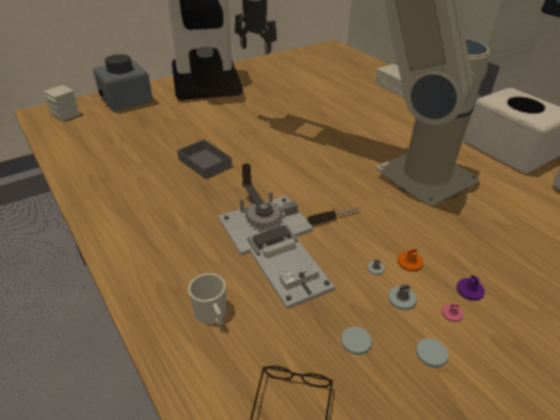

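```bash
sed -i 's/^import.*/&\nfrom scipy.spatial.transform import Rotation as Ro\ndef R(p): return Ro.from_euler("xyz",p["rotation"],degrees=True).as_matrix()/; s/np.array(p\[.rotation.\])/R(p)/g' h.py
python3 - <<'E'
from h import *
t=shot('top','t2.png'); c=shot('scene')
for p in (t,c):
    print('--')
    for q,z in dict(vise=.012,stop_jaw=.03,carriage=.03,jaw=.0315,knob=.108,pivot=.06,lens=.02,blank_a=.01).items():
        print(q,[(np.round(d['uv']).tolist(),round(d['conf'],2),np.round(w(p,d['uv'],z)[:2],3).tolist()) for d in nets.search_frame(q,p)[:5]])
im=cv2.cvtColor(t['img'],cv2.COLOR_RGB2BGR)[145:325,95:375]
cv2.imwrite('pics/crop.png',cv2.resize(im,(784,504),interpolation=cv2.INTER_CUBIC))
E
```

```text
--
vise [([287.0, 197.0], 0.6, [0.539, -0.029])]
stop_jaw [([226.0, 185.0], 0.76, [0.572, 0.129]), ([261.0, 189.0], 0.32, [0.559, 0.038]), ([276.0, 189.0], 0.29, [0.556, -0.001])]
carriage [([276.0, 189.0], 0.86, [0.557, 0.001]), ([116.0, 230.0], 0.51, [0.461, 0.409])]
jaw [([329.0, 202.0], 0.61, [0.52, -0.135]), ([263.0, 188.0], 0.57, [0.562, 0.034])]
knob [([329.0, 200.0], 0.87, [0.516, -0.126])]
pivot [([290.0, 198.0], 0.72, [0.53, -0.036])]
lens [([185.0, 284.0], 0.98, [0.322, 0.234]), ([160.0, 246.0], 0.89, [0.418, 0.298]), ([204.0, 253.0], 0.71, [0.398, 0.186]), ([137.0, 308.0], 0.69, [0.264, 0.355]), ([131.0, 270.0], 0.64, [0.36, 0.371])]
blank_a [([154.0, 191.0], 0.94, [0.564, 0.321]), ([116.0, 231.0], 0.83, [0.46, 0.417]), ([263.0, 190.0], 0.21, [0.559, 0.035])]
--
vise [([274.0, 235.0], 0.68, [0.539, -0.019])]
stop_jaw [([300.0, 277.0], 0.93, [0.577, 0.142])]
carriage [([272.0, 241.0], 0.68, [0.565, 0.014])]
jaw [([279.0, 246.0], 0.65, [0.561, 0.036])]
knob [([250.0, 196.0], 0.79, [0.568, -0.077]), ([279.0, 243.0], 0.34, [0.602, 0.095])]
pivot [([274.0, 238.0], 0.95, [0.574, 0.034]), ([203.0, 158.0], 0.65, [0.558, -0.357]), ([357.0, 343.0], 0.38, [0.603, 0.351])]
lens [([410.0, 260.0], 0.96, [0.326, 0.234]), ([451.0, 314.0], 0.77, [0.371, 0.389]), ([403.0, 296.0], 0.6, [0.419, 0.3]), ([468.0, 287.0], 0.6, [0.279, 0.363])]
blank_a [([434.0, 352.0], 0.87, [0.464, 0.427]), ([357.0, 344.0], 0.84, [0.576, 0.33])]
```

View pics/crop.png

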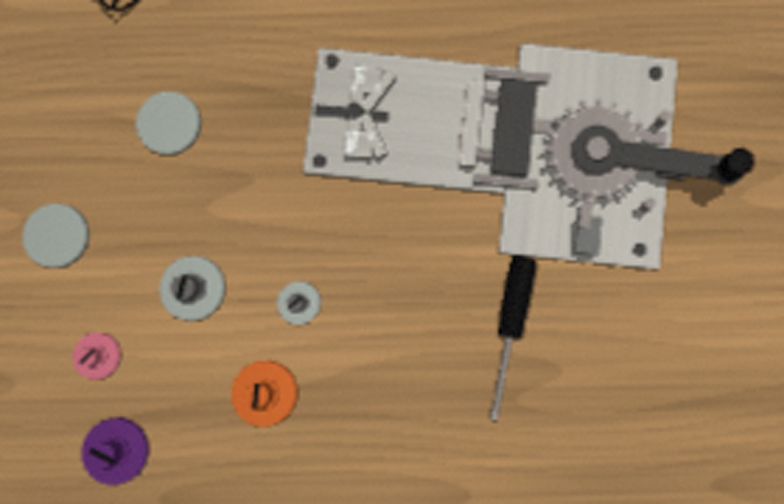

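The big pale disc with the grey chuck at (163,248) is the lens. The look-alikes are the small pale one (201,253), orange (189,286), pink (129,272) and purple (136,306). The V is near (226,185), the jaw face near (260,188) and the knob top near (359,203).

```bash
python3 - <<'E'
from h import *
t=shot('top')
g=lambda u,v,z:np.round(w(t,(95+u/2.8-.2,145+v/2.8-.2),z)[:2],4)
for n,a in dict(lens=(192,288,.01),bedTL=(318,49,.012),bedBL=(303,172,.012),bedTR=(677,60,.012),bedBR=(660,269,.012),bed2TL=(521,44,.012),bed2BL=(500,250,.012),hole1=(332,61,.012),hole2=(319,160,.012),hole3=(656,73,.012),hole4=(640,250,.012),apex=(366,112,.03),
 sjTL=(347,67,.03),sjBL=(344,158,.03),jawfT=(466,78,.0315),jawfB=(459,165,.0315),piv=(598,148,.065),knob=(740,162,.108)).items(): print(n,g(*a))
im=t['img'].astype(int); 
hsv=cv2.cvtColor(t['img'],cv2.COLOR_RGB2HSV)
sub=t['img'][235:262,148:180].astype(int)
m=(sub[...,2]>sub[...,0]).astype(np.uint8); ys,xs=np.nonzero(m); c,r=cv2.minEnclosingCircle(np.column_stack([xs,ys]).astype(np.float32)); print(c,r,w(t,(148+c[0],235+c[1]),.008))
E
```

```text
lens [0.414  0.2938]
bedTL [0.6362 0.1776]
bedBL [0.5193 0.1914]
bedTR [ 0.6182 -0.1616]
bedBR [ 0.4216 -0.1382]
bed2TL [ 0.6369 -0.0145]
bed2BL [0.4425 0.0092]
hole1 [0.6244 0.1644]
hole2 [0.5302 0.1765]
hole3 [ 0.6061 -0.1413]
hole4 [ 0.4395 -0.1203]
apex [0.5715 0.1299]
sjTL [0.6142 0.1474]
sjBL [0.5291 0.1503]
jawfT [0.6011 0.0371]
jawfB [0.52   0.0448]
piv [ 0.528  -0.0807]
knob [ 0.5071 -0.1977]
(14.428571701049805, 12.5) 9.584579467773438 [0.41452866 0.29681526 0.008     ]
```

>>> arm_command(
  targets=[
    [[496,-735,60],-1.051],
    [[496,-735,60],-1.051],
    [[496,-735,60],-1.051],
    [[496,-735,60],-1.051],
    [[496,-735,60],-1.051],
    [[496,-735,60],-1.051],
    [[496,-735,60],-1.051],
    [[496,-735,60],-1.051],
    [[496,-735,60],-1.051],
    [[496,-735,60],-1.051],
    [[496,-735,60],-1.051],
    [[496,-735,60],-1.051],
    [[496,-735,60],-1.051],
    [[496,-735,60],-1.051],
    [[496,-735,60],-1.051],
    [[496,-735,60],-1.051],
    [[496,-735,60],-1.051],
    [[496,-735,60],-1.051],
    [[496,-735,60],-1.051],
    [[496,-735,60],-1.051],
  ],
  jaw=60,
)

```text
clock: 2.77
tcp_pos: [0.4032, 0.243, 0.1751]
orientation: [180.0, -0.0, 83.2]
force: [0.5, -0.5, -0.3]
finger_gap: 0.0602
grasp_force: 0.0
```

>>> arm_command(
  targets=[
    [[0,0,0],0],
  ],
)

```text
clock: 2.85
tcp_pos: [0.4054, 0.2471, 0.1755]
orientation: [179.8, -0.2, 83.4]
force: [0.3, 0.6, 0.5]
finger_gap: 0.0601
grasp_force: 0.0
```

```bash
cat >> h.py <<'E'
def go(x,y,z,yaw):
    s=robot.sense(); a=np.radians(s['orientation'][2]); d=np.array([x,y,z])-s['tcp_pos']
    print('tool shift mm',np.round(1e3*np.array([np.cos(a)*d[0]+np.sin(a)*d[1],np.sin(a)*d[0]-np.cos(a)*d[1],-d[2]]),1),'spin',round(-np.radians(yaw)+a,3))
E
python3 - <<'E'
from h import *
s=robot.sense(); print(s['tcp_pos'],s['orientation'])
p=shot('wrist','w1.png'); print(p['origin'],p['rotation'])
for d in nets.search_frame('lens',p): print(d, w(p,d['uv'],.02))
E
```

```text
[0.40544143 0.24706812 0.17547573] [179.80889051  -0.22074362  83.42500151]
[0.41379005 0.32306417 0.31883484] [ 1.62423129e+02 -1.30907657e-01 -6.60545409e+00]
{'uv': [205.6, 54.5], 'conf': 0.92} [0.35629125 0.37885182 0.02      ]
{'uv': [121.2, 86.5], 'conf': 0.76} [0.27607891 0.36192289 0.02      ]
{'uv': [275.4, 234.1], 'conf': 0.69} [0.39690161 0.20421145 0.02      ]
{'uv': [197.3, 219.4], 'conf': 0.65} [0.31942735 0.22953185 0.02      ]
{'uv': [283.8, 141.2], 'conf': 0.61} [0.41602142 0.29720717 0.02      ]
{'uv': [326.2, 7.5], 'conf': 0.36} [0.46355111 0.40240497 0.02      ]
```

View pics/w1.png

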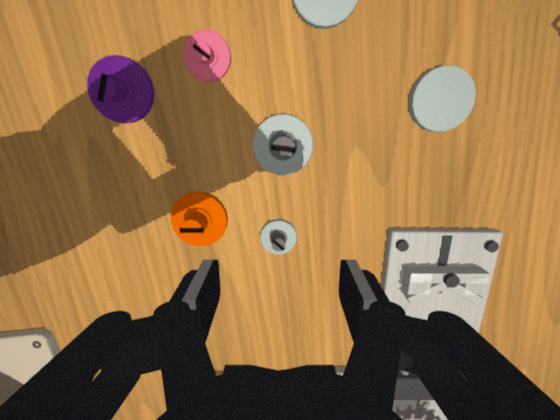

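```bash
python3 - <<'E'
from h import *
p=shot('wrist')
print(w(p,(283,144),.01),w(p,(284.5,145),.038)); go(.415,.295,.013,83.2)
E
```

```text
[0.41208585 0.28822593 0.01      ] [0.41331526 0.28996014 0.038     ]
tool shift mm [ 55.3   5.9 161.8] spin 0.001
```

>>> arm_command(
  targets=[
    [[52,4,90],0],
    [[52,4,90],0],
    [[52,4,90],0],
    [[52,4,90],0],
    [[52,4,90],0],
  ],
)

```text
clock: 3.42
tcp_pos: [0.4126, 0.2902, 0.0845]
orientation: [-179.9, 0.1, 83.1]
force: [-0.3, -1.1, 0.9]
finger_gap: 0.0601
grasp_force: 0.0
```

```bash
python3 - <<'E'
from h import *
p=shot('wrist','w2.png'); s=robot.sense(); print(s['tcp_pos'],s['orientation'])
for d in nets.search_frame('lens',p): print(d, w(p,d['uv'],.02))
print('tcp proj',px(p,[*s['tcp_pos'][:2],.038]),px(p,[*s['tcp_pos'][:2],.01]))
E
```

```text
[0.41325695 0.29040581 0.08551378] [-1.79965123e+02  4.06429053e-02  8.31197653e+01]
{'uv': [275.0, 324.1], 'conf': 0.81} [0.39891234 0.20613251 0.02      ]
{'uv': [284.0, 209.9], 'conf': 0.79} [0.41712236 0.30067387 0.02      ]
{'uv': [64.8, 149.0], 'conf': 0.79} [0.27739223 0.36020816 0.02      ]
{'uv': [157.5, 289.0], 'conf': 0.64} [0.31305341 0.24873909 0.02      ]
{'uv': [180.2, 99.6], 'conf': 0.64} [0.36032805 0.38130064 0.02      ]
{'uv': [537.6, 373.1], 'conf': 0.19} [0.61380685 0.13084969 0.02      ]
tcp proj [280.30338879 233.57004879] [280.27878406 219.41154868]
```

View pics/w2.png

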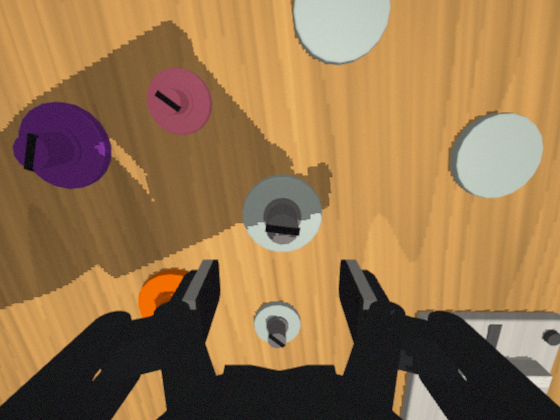

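>>> arm_command(
  targets=[
    [[4,2,35],0],
    [[4,2,60],0],
    [[4,2,71],0],
    [[4,2,72],0],
    [[4,2,72],0],
    [[4,2,72],0],
    [[4,2,72],0],
  ],
)

```text
clock: 4.1
tcp_pos: [0.4167, 0.2959, 0.0146]
orientation: [179.9, -0.1, 83.2]
force: [0.2, 0.2, 0.5]
finger_gap: 0.0601
grasp_force: 0.0
```

>>> arm_command(
  targets=[
    [[0,0,0],0],
    [[0,0,0],0],
    [[0,0,0],0],
    [[0,0,0],0],
    [[0,0,0],0],
    [[0,0,0],0],
  ],
  jaw=10,
  squeeze=35,
)

```text
clock: 4.6
tcp_pos: [0.4161, 0.2957, 0.0137]
orientation: [180.0, -0.0, 83.2]
force: [-0.9, -0.8, 6.0]
finger_gap: 0.0209
grasp_force: 34.0
```

>>> arm_command(
  targets=[
    [[0,0,-40],0],
    [[0,0,-80],0],
    [[0,0,-110],0],
    [[-30,25,-115],0],
    [[-60,50,-115],0],
    [[-90,74,-115],0],
    [[-120,98,-115],0],
    [[-150,123,-115],0],
    [[-180,147,-115],0],
    [[-205,168,-115],0],
    [[-213,174,-115],0],
    [[-213,174,-115],0],
    [[-213,174,-115],0],
    [[-213,174,-115],0],
  ],
)

```text
clock: 5.77
tcp_pos: [0.5622, 0.0642, 0.1278]
orientation: [-179.9, -0.0, 83.2]
force: [0.1, 0.0, -0.7]
finger_gap: 0.0204
grasp_force: 34.5
```

```bash
python3 - <<'E'
from h import *
p=shot('wrist','w3.png'); s=robot.sense(); print(s['tcp_pos'],s['orientation'],s['finger_gap'],s['force'])
for q in ('stop_jaw','lens'):
  for d in nets.search_frame(q,p)[:2]: print(q,d, w(p,d['uv'],.03))
print('apex proj',px(p,[.5715,.130,.03]),px(p,[.5715,.130,.012]))
E
```

```text
[0.56221069 0.06451008 0.12786831] [-1.79936491e+02  1.24708186e-03  8.32580396e+01] 0.020894391308407576 [-0.95695989  0.11714937 -1.20646525]
stop_jaw {'uv': [282.3, 127.5], 'conf': 0.97} [0.57206356 0.12919014 0.03      ]
lens {'uv': [50.6, 66.2], 'conf': 0.68} [0.41285304 0.19075144 0.03      ]
lens {'uv': [280.9, 250.5], 'conf': 0.66} [0.55915161 0.0284449  0.03      ]
apex proj [281.43251106 126.48696456] [281.32194691 125.47468428]
```

View pics/w3.png

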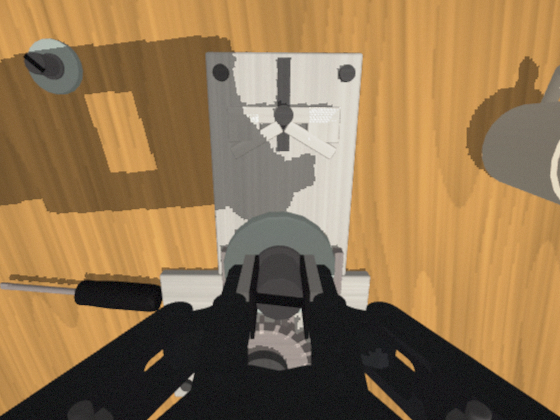

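>>> arm_command(
  targets=[
    [[26,3,30],0],
    [[26,3,60],0],
    [[26,3,85],0],
    [[26,3,95],0],
    [[26,3,99],0],
    [[26,3,100],0],
    [[26,3,100],0],
    [[26,3,100],0],
  ],
)

```text
clock: 6.58
tcp_pos: [0.5704, 0.0889, 0.0295]
orientation: [179.9, -0.0, 83.2]
force: [0.2, 0.4, -0.8]
finger_gap: 0.0208
grasp_force: 34.5
```

>>> arm_command(
  targets=[
    [[0,0,1],0],
    [[0,0,2],0],
    [[0,0,2],0],
  ],
)

```text
clock: 6.83
tcp_pos: [0.5697, 0.0887, 0.0266]
orientation: [179.9, -0.0, 83.2]
force: [-0.8, 0.8, -0.7]
finger_gap: 0.0208
grasp_force: 34.5
```

>>> arm_command(
  targets=[
    [[0,0,1],0],
    [[0,0,1.5],0],
    [[0,0,1.5],0],
  ],
)

```text
clock: 7.08
tcp_pos: [0.5697, 0.0887, 0.0257]
orientation: [180.0, -0.0, 83.2]
force: [-3.1, 0.0, 10.6]
finger_gap: 0.021
grasp_force: 35.8
```

>>> arm_command(
  targets=[
    [[0,0,0],0],
    [[0,0,0],0],
    [[0,0,0],0],
    [[0,0,0],0],
  ],
  jaw=50,
)

```text
clock: 7.42
tcp_pos: [0.5693, 0.0888, 0.0244]
orientation: [-180.0, 0.0, 83.2]
force: [0.3, -0.4, 0.2]
finger_gap: 0.0501
grasp_force: 0.0
```

>>> arm_command(
  targets=[
    [[0,0,-30],0],
    [[0,0,-60],0],
    [[0,0,-100],0],
    [[-35,0,-130],0],
    [[-70,0,-150],0],
    [[-100,0,-150],0],
    [[-100,0,-150],0],
    [[-100,0,-150],0],
  ],
)

```text
clock: 8.08
tcp_pos: [0.5574, -0.0119, 0.175]
orientation: [180.0, -0.0, 83.0]
force: [0.1, 0.3, -0.3]
finger_gap: 0.05
grasp_force: 0.0
```

```bash
python3 - <<'E'
from h import *
p=shot('wrist','w4.png'); s=robot.sense(); print(s['tcp_pos'],s['orientation'],s['finger_gap'],s['force'])
for q in ('stop_jaw','lens','jaw','knob','pivot'):
  for d in nets.search_frame(q,p)[:2]: print(q,d, w(p,d['uv'],.03))
t=shot('top'); im=cv2.cvtColor(t['img'],cv2.COLOR_RGB2BGR)[140:260,200:380]
a=cv2.resize(im,(780,520),interpolation=cv2.INTER_CUBIC)
cv2.imwrite('pics/t4.png',a)
E
```

```text
[ 0.55731531 -0.01090549  0.17451731] [-1.79994005e+02 -1.54719311e-02  8.30863145e+01] 0.05001944140162619 [-0.74828938  0.53998573 -0.77903525]
stop_jaw {'uv': [277.7, 31.2], 'conf': 0.89} [0.57329682 0.12750974 0.03      ]
lens {'uv': [280.1, 84.3], 'conf': 0.77} [0.57033301 0.08687277 0.03      ]
jaw {'uv': [275.1, 151.8], 'conf': 0.73} [0.55874401 0.03002537 0.03      ]
knob {'uv': [257.4, 295.5], 'conf': 0.95} [ 0.52061261 -0.11919072  0.03      ]
pivot {'uv': [265.3, 200.3], 'conf': 0.92} [ 0.54345308 -0.01495561  0.03      ]
pivot {'uv': [276.9, 27.6], 'conf': 0.26} [0.57296719 0.13019259 0.03      ]
```

View pics/w4.png

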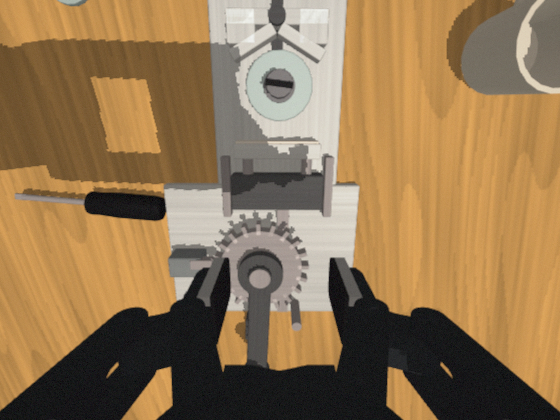

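>>> arm_command(
  targets=[
    [[-40,-6,0],0],
    [[-80,-11,0],0.02],
    [[-120,-17,0],0.04],
    [[-155,-22,0],0.05],
    [[-180,-26,0],0.05],
    [[-192,-27,0],0.05],
    [[-192,-27,0],0.05],
    [[-192,-27,0],0.05],
  ],
)

```text
clock: 9.1
tcp_pos: [0.508, -0.1977, 0.1744]
orientation: [-180.0, -0.0, 80.3]
force: [0.8, -0.0, -0.2]
finger_gap: 0.0502
grasp_force: 0.0
```

```bash
python3 - <<'E'
from h import *
p=shot('wrist','w5.png'); s=robot.sense(); print(s['tcp_pos'],s['orientation'],s['finger_gap'],s['force'])
for q in ('knob','pivot'):
  for d in nets.search_frame(q,p)[:2]: print(q,d, w(p,d['uv'],.108))
print(px(p,[.507,-.198,.108]),px(p,[.528,-.081,.065]))
E
```

```text
[ 0.50815434 -0.19708017  0.17437441] [-1.79983120e+02 -2.79410808e-02  8.03301323e+01] 0.04977426559501083 [ 0.09897374 -0.90673107 -0.59595281]
knob {'uv': [279.6, 113.5], 'conf': 0.87} [ 0.52109711 -0.12288897  0.108     ]
pivot {'uv': [283.0, 76.7], 'conf': 0.68} [ 0.52690085 -0.10162194  0.108     ]
[277.94020612 224.40016351] [279.19841548  52.85503553]
```

View pics/w5.png

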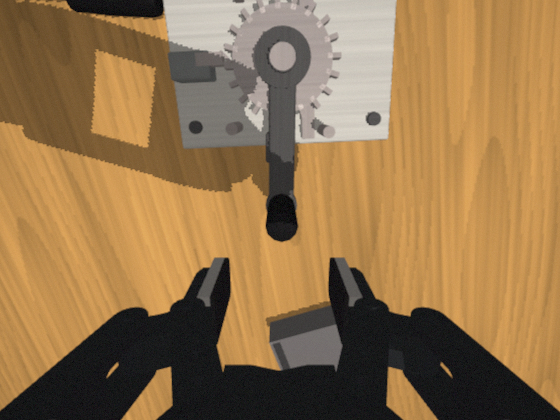

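>>> arm_command(
  targets=[
    [[-2,1.5,40],0],
    [[-2,1.5,75],0],
    [[-2,1.5,100],0],
    [[-2,1.5,110],0],
    [[-2,1.5,112],0],
    [[-2,1.5,112],0],
  ],
)

```text
clock: 9.75
tcp_pos: [0.5094, -0.1995, 0.0626]
orientation: [-180.0, -0.0, 80.4]
force: [0.0, -0.2, 0.9]
finger_gap: 0.0499
grasp_force: 0.0
```

>>> arm_command(
  targets=[
    [[0,0,0],0],
    [[0,0,0],0],
    [[0,0,0],0],
    [[0,0,0],0],
  ],
  jaw=28,
  squeeze=20,
)

```text
clock: 10.08
tcp_pos: [0.5097, -0.2005, 0.0637]
orientation: [179.9, 0.0, 80.3]
force: [-1.1, 0.3, 0.0]
finger_gap: 0.0279
grasp_force: 0.0
```

```bash
cat >> h.py <<'E'
P=np.array([.530,-.081])
def lev():
    s=robot.sense(); d=np.array(s['tcp_pos'][:2])-P; a=np.arctan2(d[1],d[0]); t=np.array([-np.sin(a),np.cos(a)])
    print('clock',round(s['clock'],2),'lever',round(a+np.radians(128.3),3),'r',round(np.hypot(*d),4),'yaw-radial',round(s['orientation'][2]-np.degrees(a)-180,2),'Ftan',round(float(-t@np.array(s['force'][:2])),2),'F',np.round(s['force'],1),'z',round(s['tcp_pos'][2],4),'gap',round(s['finger_gap'],4))
E
python3 - <<'E'
from h import *
lev()
for n,D in ((6,-.49),(12,.93),(12,-.93)):
    d=np.linspace(0,D,n+1)[1:]; print([[[round(120-120*np.cos(a)),round(120*np.sin(a)),0],round(-a,3)] for a in d])
E
```

```text
clock 10.08 lever 0.5 r 0.1212 yaw-radial -0.06 Ftan 1.17 F [-1.1  0.3  0. ] z 0.0637 gap 0.0279
[[[0, -10, 0], np.float64(0.082)], [[2, -20, 0], np.float64(0.163)], [[4, -29, 0], np.float64(0.245)], [[6, -39, 0], np.float64(0.327)], [[10, -48, 0], np.float64(0.408)], [[14, -56, 0], np.float64(0.49)]]
[[[0, 9, 0], np.float64(-0.078)], [[1, 19, 0], np.float64(-0.155)], [[3, 28, 0], np.float64(-0.232)], [[6, 37, 0], np.float64(-0.31)], [[9, 45, 0], np.float64(-0.388)], [[13, 54, 0], np.float64(-0.465)], [[17, 62, 0], np.float64(-0.542)], [[22, 70, 0], np.float64(-0.62)], [[28, 77, 0], np.float64(-0.698)], [[34, 84, 0], np.float64(-0.775)], [[41, 90, 0], np.float64(-0.852)], [[48, 96, 0], np.float64(-0.93)]]
[[[0, -9, 0], np.float64(0.078)], [[1, -19, 0], np.float64(0.155)], [[3, -28, 0], np.float64(0.232)], [[6, -37, 0], np.float64(0.31)], [[9, -45, 0], np.float64(0.388)], [[13, -54, 0], np.float64(0.465)], [[17, -62, 0], np.float64(0.542)], [[22, -70, 0], np.float64(0.62)], [[28, -77, 0], np.float64(0.698)], [[34, -84, 0], np.float64(0.775)], [[41, -90, 0], np.float64(0.852)], [[48, -96, 0], np.float64(0.93)]]
```

>>> arm_command(
  targets=[
    [[0,-10,0],0.082],
    [[2,-20,0],0.163],
    [[4,-29,0],0.245],
    [[6,-39,0],0.327],
    [[10,-48,0],0.408],
    [[14,-56,0],0.49],
    [[14,-56,0],0.49],
  ],
)

```text
clock: 10.67
tcp_pos: [0.455, -0.1764, 0.063]
orientation: [-180.0, 0.0, 52.1]
force: [-0.4, 0.2, -0.0]
finger_gap: 0.0283
grasp_force: 0.0
```

```bash
python3 -c "
from h import *
lev()"
```

```text
clock 10.67 lever 0.002 r 0.1214 yaw-radial 0.25 Ftan 0.42 F [-0.4  0.2 -0. ] z 0.063 gap 0.0283
```

>>> arm_command(
  targets=[
    [[0,-2,0],0.01],
    [[0,-4,0],0.02],
    [[0,-4,0],0.02],
  ],
)

```text
clock: 10.92
tcp_pos: [0.4533, -0.1746, 0.0628]
orientation: [180.0, -0.0, 51.1]
force: [-0.3, 0.1, -0.3]
finger_gap: 0.0281
grasp_force: 0.0
```

>>> arm_command(
  targets=[
    [[0,-2,0],0.01],
    [[0,-4,0],0.02],
    [[0,-4,0],0.02],
  ],
)

```text
clock: 11.17
tcp_pos: [0.4535, -0.1741, 0.0631]
orientation: [179.5, -0.1, 50.0]
force: [8.1, -9.3, -7.8]
finger_gap: 0.0281
grasp_force: 6.0
```

```bash
python3 -c "
from h import *
lev()
t=shot('top'); print([ (d['uv'],d['conf']) for d in nets.search_frame('knob',t)])"
```

```text
clock 11.17 lever -0.019 r 0.1205 yaw-radial -0.65 Ftan -12.13 F [ 8.1 -9.3 -7.8] z 0.0631 gap 0.0281
[([315.5, 204.3], 0.67)]
```

```bash
cat >> h.py <<'E'
def arc(D,n):
    print([[[int(round(120-120*np.cos(a))),int(round(120*np.sin(a))),0],round(float(-a),2)] for a in np.linspace(0,D,n+1)[1:]])
E
python3 -c "
from h import *
arc(1.01,13); arc(-.98,13)"
```

```text
[[[0, 9, 0], -0.08], [[1, 19, 0], -0.16], [[3, 28, 0], -0.23], [[6, 37, 0], -0.31], [[9, 45, 0], -0.39], [[13, 54, 0], -0.47], [[17, 62, 0], -0.54], [[22, 70, 0], -0.62], [[28, 77, 0], -0.7], [[34, 84, 0], -0.78], [[41, 91, 0], -0.85], [[48, 96, 0], -0.93], [[56, 102, 0], -1.01]]
[[[0, -9, 0], 0.08], [[1, -18, 0], 0.15], [[3, -27, 0], 0.23], [[5, -36, 0], 0.3], [[8, -44, 0], 0.38], [[12, -52, 0], 0.45], [[16, -60, 0], 0.53], [[21, -68, 0], 0.6], [[27, -75, 0], 0.68], [[33, -82, 0], 0.75], [[39, -88, 0], 0.83], [[46, -94, 0], 0.9], [[53, -100, 0], 0.98]]
```

>>> arm_command(
  targets=[
    [[0,9,0],-0.08],
    [[1,19,0],-0.16],
    [[3,28,0],-0.23],
    [[6,37,0],-0.31],
    [[9,45,0],-0.39],
    [[13,54,0],-0.47],
    [[17,62,0],-0.54],
    [[22,70,0],-0.62],
    [[28,77,0],-0.7],
    [[34,84,0],-0.78],
    [[41,91,0],-0.85],
    [[48,96,0],-0.93],
    [[56,102,0],-1.01],
    [[56,102,0],-1.01],
  ],
)

```text
clock: 12.43
tcp_pos: [0.5641, -0.1945, 0.0621]
orientation: [-179.9, -0.0, 108.1]
force: [0.1, 0.0, 0.8]
finger_gap: 0.0278
grasp_force: 0.0
```

```bash
python3 -c "
from h import *
lev()
t=shot('top'); print([ (d['uv'],d['conf']) for d in nets.search_frame('jaw',t)])
im=cv2.cvtColor(t['img'],cv2.COLOR_RGB2BGR)[145:325,95:375]
cv2.imwrite('pics/t5.png',cv2.resize(im,(784,504),interpolation=cv2.INTER_CUBIC))"
```

```text
clock 12.43 lever 0.96 r 0.1185 yaw-radial 1.39 Ftan -0.08 F [0.1 0.  0.8] z 0.0621 gap 0.0278
[([260.2, 189.6], 0.75)]
```

```bash
cat >> h.py <<'E'
def jawy(t):
    # jaw bar shift (mm) against pics/t2.png by 1-D matching of edge profile in the carriage region
    A=np.array([.573,.1285]); ey=np.array([.118,.993]); ex=np.array([.993,-.118])
    r0=cv2.cvtColor(cv2.imread('pics/t2.png'),cv2.COLOR_BGR2RGB); ys=np.arange(-150,-60,.5)
    def prof(img):
        g=cv2.cvtColor(img,cv2.COLOR_RGB2GRAY).astype(np.float32); out=[]
        for xx in np.arange(-20,21,2):
            uv=np.array([px(t,[*(A+ey*y/1e3+ex*xx/1e3),.0315]) for y in ys],np.float32)
            out.append(cv2.remap(g,uv[:,:1].copy(),uv[:,1:].copy(),cv2.INTER_LINEAR)[:,0])
        return np.mean(out,0)
    a,b=prof(r0),prof(t['img']); tm=a[60:130]  # -120..-85: carriage and jaw
    e=[np.corrcoef(tm,b[60+k:60+k+70])[0,1] if 60+k+70<=len(b) else -1 for k in range(0,51)]
    k=int(np.argmax(e)); print('jaw shift mm',k*.5,'corr',round(e[k],2)); return a,b
E
python3 -c "
from h import *
t=shot('top'); a,b=jawy(t); print(np.round(a[::4]).astype(int).tolist()); print(np.round(b[::4]).astype(int).tolist())"
```

```text
jaw shift mm 11.5 corr 0.99
[79, 72, 71, 70, 70, 70, 70, 71, 71, 71, 71, 71, 71, 71, 71, 76, 106, 146, 165, 170, 172, 172, 158, 156, 171, 181, 182, 181, 181, 180, 171, 163, 168, 175, 178, 178, 178, 178, 178, 178, 178, 177, 177, 177, 177]
[157, 159, 160, 153, 123, 89, 71, 69, 67, 67, 67, 67, 67, 68, 68, 68, 68, 68, 68, 68, 69, 76, 112, 146, 159, 161, 162, 158, 146, 155, 168, 175, 175, 174, 174, 170, 159, 149, 156, 159, 157, 156, 155, 158, 161]
```

>>> arm_command(
  targets=[
    [[0,-9,0],0.08],
    [[1,-18,0],0.15],
    [[3,-27,0],0.23],
    [[5,-36,0],0.3],
    [[8,-44,0],0.38],
    [[12,-52,0],0.45],
    [[16,-60,0],0.53],
    [[21,-68,0],0.6],
    [[27,-75,0],0.68],
    [[33,-82,0],0.75],
    [[39,-88,0],0.83],
    [[46,-94,0],0.9],
    [[53,-100,0],0.98],
    [[53,-100,0],0.98],
  ],
)

```text
clock: 13.75
tcp_pos: [0.453, -0.175, 0.0631]
orientation: [179.8, -0.1, 51.4]
force: [-0.3, 1.0, 0.3]
finger_gap: 0.0281
grasp_force: 0.1
```

```bash
python3 -c "
from h import *
lev()
t=shot('top'); a,b=jawy(t); print(np.round(b[::4]).astype(int).tolist())"
```

```text
clock 13.75 lever -0.018 r 0.1215 yaw-radial 0.71 Ftan 0.83 F [-0.3  1.   0.3] z 0.0631 gap 0.0281
jaw shift mm 10.0 corr 0.99
[168, 170, 169, 146, 109, 82, 74, 73, 73, 73, 73, 72, 73, 74, 74, 74, 74, 73, 74, 74, 79, 115, 152, 170, 173, 172, 173, 160, 156, 172, 185, 187, 187, 186, 186, 179, 166, 168, 174, 174, 168, 167, 167, 169, 172]
```

>>> arm_command(
  targets=[
    [[0,9,0],-0.08],
    [[1,18,0],-0.15],
    [[3,27,0],-0.23],
    [[5,36,0],-0.3],
    [[8,44,0],-0.38],
    [[12,52,0],-0.45],
    [[16,60,0],-0.53],
    [[21,68,0],-0.6],
    [[27,75,0],-0.68],
    [[33,82,0],-0.75],
    [[39,88,0],-0.83],
    [[46,94,0],-0.9],
    [[53,100,0],-0.98],
    [[53,100,0],-0.98],
  ],
)

```text
clock: 14.97
tcp_pos: [0.5641, -0.1952, 0.0622]
orientation: [-179.9, -0.0, 108.0]
force: [-0.4, -1.4, -0.2]
finger_gap: 0.0279
grasp_force: 0.0
```

```bash
python3 -c "
from h import *
lev()
t=shot('top'); a,b=jawy(t)
for q in ('lens','stop_jaw'): print(q,[(d['uv'],np.round(w(t,d['uv'],.03)[:2],3)) for d in nets.search_frame(q,t)])
d=(-.118,-.993)
"
```

```text
clock 14.97 lever 0.959 r 0.1192 yaw-radial 1.41 Ftan 0.78 F [-0.4 -1.4 -0.2] z 0.0622 gap 0.0279
jaw shift mm 21.0 corr 0.99
lens [([239.1, 184.5], array([0.571, 0.095])), ([202.7, 251.2], array([0.402, 0.188])), ([131.0, 270.5], array([0.358, 0.368])), ([136.6, 305.1], array([0.273, 0.352])), ([188.3, 283.9], array([0.322, 0.224])), ([238.5, 104.2], array([0.788, 0.095]))]
stop_jaw [([225.5, 182.4], array([0.578, 0.13 ])), ([116.2, 230.4], array([0.46 , 0.408]))]
```

>>> arm_command(
  targets=[
    [[0,-9,0],0.08],
    [[1,-18,0],0.15],
    [[3,-27,0],0.23],
    [[5,-36,0],0.3],
    [[8,-44,0],0.38],
    [[12,-52,0],0.45],
    [[16,-60,0],0.53],
    [[21,-68,0],0.6],
    [[27,-75,0],0.68],
    [[33,-82,0],0.75],
    [[39,-88,0],0.83],
    [[46,-94,0],0.9],
    [[53,-100,0],0.98],
    [[53,-100,0],0.98],
  ],
)

```text
clock: 16.28
tcp_pos: [0.4526, -0.1756, 0.0631]
orientation: [179.8, -0.0, 51.4]
force: [-0.3, 0.4, 1.0]
finger_gap: 0.0281
grasp_force: 0.0
```

>>> arm_command(
  targets=[
    [[0,9,0],-0.08],
    [[1,18,0],-0.15],
    [[3,27,0],-0.23],
    [[5,36,0],-0.3],
    [[8,44,0],-0.38],
    [[8,44,0],-0.38],
  ],
)

```text
clock: 16.78
tcp_pos: [0.4931, -0.1973, 0.0628]
orientation: [179.9, 0.0, 73.6]
force: [0.8, -0.4, 0.5]
finger_gap: 0.0278
grasp_force: 0.0
```

```bash
python3 -c "
from h import *
lev()
t=shot('top'); a,b=jawy(t); lev(); arc(.6,20)"
```

```text
clock 16.78 lever 0.361 r 0.122 yaw-radial 1.18 Ftan -0.83 F [ 0.8 -0.4  0.5] z 0.0628 gap 0.0278
jaw shift mm 21.0 corr 0.99
clock 16.83 lever 0.354 r 0.1218 yaw-radial 1.38 Ftan -0.32 F [-0.1 -1.4  0.3] z 0.0626 gap 0.0281
[[[0, 4, 0], -0.03], [[0, 7, 0], -0.06], [[0, 11, 0], -0.09], [[1, 14, 0], -0.12], [[1, 18, 0], -0.15], [[2, 21, 0], -0.18], [[3, 25, 0], -0.21], [[3, 29, 0], -0.24], [[4, 32, 0], -0.27], [[5, 35, 0], -0.3], [[6, 39, 0], -0.33], [[8, 42, 0], -0.36], [[9, 46, 0], -0.39], [[10, 49, 0], -0.42], [[12, 52, 0], -0.45], [[14, 55, 0], -0.48], [[15, 59, 0], -0.51], [[17, 62, 0], -0.54], [[19, 65, 0], -0.57], [[21, 68, 0], -0.6]]
```

>>> arm_command(
  targets=[
    [[0,4,0],-0.03],
    [[0,7,0],-0.06],
    [[0,11,0],-0.09],
    [[1,14,0],-0.12],
    [[1,18,0],-0.15],
    [[2,21,0],-0.18],
    [[3,25,0],-0.21],
    [[3,29,0],-0.24],
    [[4,32,0],-0.27],
    [[5,35,0],-0.3],
    [[5,35,0],-0.3],
  ],
)

```text
clock: 17.75
tcp_pos: [0.5264, -0.2015, 0.0624]
orientation: [-180.0, -0.0, 90.6]
force: [-1.6, -1.0, 0.2]
finger_gap: 0.0284
grasp_force: 0.4
```

```bash
python3 -c "
from h import *
lev()
t=shot('top'); a,b=jawy(t); lev()"
```

```text
clock 17.75 lever 0.638 r 0.1205 yaw-radial 2.27 Ftan 1.55 F [-1.6 -1.   0.2] z 0.0624 gap 0.0284
jaw shift mm 24.5 corr 0.92
clock 17.8 lever 0.637 r 0.1205 yaw-radial 2.29 Ftan 0.52 F [-0.5 -0.1 -0.3] z 0.0624 gap 0.0278
```

>>> arm_command(
  targets=[
    [[0,4,0],-0.03],
    [[0,7,0],-0.06],
    [[0,11,0],-0.09],
    [[1,14,0],-0.12],
    [[1,18,0],-0.15],
    [[1,18,0],-0.15],
  ],
)

```text
clock: 18.3
tcp_pos: [0.5447, -0.2004, 0.0625]
orientation: [-180.0, -0.0, 99.2]
force: [0.4, -0.1, 0.1]
finger_gap: 0.0281
grasp_force: 0.0
```

>>> arm_command(
  targets=[
    [[0,4,0],-0.03],
    [[0,7,0],-0.06],
    [[0,11,0],-0.09],
    [[1,14,0],-0.12],
    [[1,18,0],-0.15],
    [[1,18,0],-0.15],
  ],
)

```text
clock: 18.8
tcp_pos: [0.5623, -0.1964, 0.0625]
orientation: [-180.0, -0.0, 107.8]
force: [-1.3, -0.6, 0.3]
finger_gap: 0.028
grasp_force: 0.8
```

```bash
sed -i 's/np.arange(-150,-60,.5)/np.arange(-150,-40,.5)/; s/range(0,51)/range(0,91)/; s/tm=a\[60:130\]/tm=a[60:115]/; s/60+k+70/60+k+55/g' h.py; python3 -c "
from h import *
lev()
t=shot('top'); a,b=jawy(t); lev()"
```

```text
clock 18.8 lever 0.941 r 0.1198 yaw-radial 2.12 Ftan 1.42 F [-1.3 -0.6  0.3] z 0.0625 gap 0.028
jaw shift mm 29.0 corr 0.86
clock 18.85 lever 0.939 r 0.1198 yaw-radial 2.16 Ftan 1.43 F [-1.5  0.1  1.2] z 0.0625 gap 0.028
```

>>> arm_command(
  targets=[
    [[0,-9,0],0.08],
    [[1,-18,0],0.15],
    [[3,-27,0],0.23],
    [[5,-36,0],0.3],
    [[8,-44,0],0.38],
    [[12,-52,0],0.45],
    [[16,-60,0],0.53],
    [[21,-68,0],0.6],
    [[27,-75,0],0.68],
    [[33,-82,0],0.75],
    [[39,-88,0],0.83],
    [[46,-94,0],0.9],
    [[53,-100,0],0.98],
    [[53,-100,0],0.98],
  ],
)

```text
clock: 20.02
tcp_pos: [0.4515, -0.1768, 0.0631]
orientation: [179.8, -0.1, 51.3]
force: [0.4, -0.5, 1.0]
finger_gap: 0.028
grasp_force: 0.3
```

>>> arm_command(
  targets=[
    [[0,7,0],-0.06],
    [[1,14,0],-0.12],
    [[2,21,0],-0.18],
    [[3,28,0],-0.24],
    [[3,28,0],-0.24],
  ],
)

```text
clock: 20.43
tcp_pos: [0.4761, -0.1925, 0.0628]
orientation: [179.9, -0.0, 65.5]
force: [0.8, 0.2, 0.8]
finger_gap: 0.028
grasp_force: 0.0
```

>>> arm_command(
  targets=[
    [[0,4,0],-0.03],
    [[0,7,0],-0.06],
    [[0,11,0],-0.09],
    [[1,14,0],-0.12],
    [[1,14,0],-0.12],
    [[1,14,0],-0.12],
  ],
)

```text
clock: 20.93
tcp_pos: [0.4872, -0.1964, 0.0623]
orientation: [-179.9, -0.0, 72.2]
force: [-2.7, -1.2, 0.5]
finger_gap: 0.0277
grasp_force: 0.8
```

```bash
python3 -c "
from h import *
lev()
t=shot('top'); a,b=jawy(t); lev()"
```

```text
clock 20.93 lever 0.313 r 0.1231 yaw-radial 2.51 Ftan 2.14 F [-2.7 -1.2  0.5] z 0.0623 gap 0.0277
jaw shift mm 29.0 corr 0.86
clock 20.98 lever 0.313 r 0.1231 yaw-radial 2.51 Ftan 2.75 F [-3.  -0.1 -0.5] z 0.0624 gap 0.0279
```

>>> arm_command(
  targets=[
    [[0,4,0],-0.03],
    [[0,7,0],-0.06],
    [[0,11,0],-0.09],
    [[0,11,0],-0.09],
  ],
)

```text
clock: 21.32
tcp_pos: [0.4975, -0.1997, 0.0622]
orientation: [-179.9, -0.0, 77.4]
force: [-4.3, -0.3, 1.6]
finger_gap: 0.0282
grasp_force: 2.1
```

>>> arm_command(
  targets=[
    [[0,4,0],-0.03],
    [[0,7,0],-0.06],
    [[0,7,0],-0.06],
    [[0,7,0],-0.06],
  ],
)

```text
clock: 21.65
tcp_pos: [0.5038, -0.2011, 0.0622]
orientation: [-179.8, -0.0, 80.8]
force: [-5.2, -0.7, 1.4]
finger_gap: 0.028
grasp_force: 2.6
```

```bash
python3 -c "
from h import *
lev()
t=shot('top'); a,b=jawy(t); lev();t=shot('top');lev()"
```

```text
clock 21.65 lever 0.454 r 0.123 yaw-radial 3.09 Ftan 4.92 F [-5.2 -0.7  1.4] z 0.0622 gap 0.028
jaw shift mm 32.0 corr 0.83
clock 21.7 lever 0.453 r 0.1229 yaw-radial 3.09 Ftan 5.42 F [-5.6 -0.3  1.4] z 0.0622 gap 0.0274
clock 21.75 lever 0.453 r 0.1229 yaw-radial 3.11 Ftan 4.98 F [-5.2 -0.3  0.4] z 0.0622 gap 0.0282
```

>>> arm_command(
  targets=[
    [[0,4,0],-0.03],
    [[0,7,0],-0.06],
    [[0,11,0],-0.09],
    [[0,11,0],-0.09],
  ],
)

```text
clock: 22.08
tcp_pos: [0.5154, -0.2031, 0.0622]
orientation: [-179.9, -0.0, 86.0]
force: [-4.7, -2.4, 0.3]
finger_gap: 0.0281
grasp_force: 2.2
```

```bash
python3 -c "
from h import *
for i in range(3): lev(); t=shot('top')
jawy(t)"
```

```text
clock 22.08 lever 0.549 r 0.123 yaw-radial 2.83 Ftan 4.34 F [-4.7 -2.4  0.3] z 0.0622 gap 0.0281
clock 22.13 lever 0.548 r 0.123 yaw-radial 2.83 Ftan 4.16 F [-4.4 -1.7 -0.1] z 0.0622 gap 0.0281
clock 22.18 lever 0.548 r 0.123 yaw-radial 2.81 Ftan 4.96 F [-5.  -0.3 -1.7] z 0.0622 gap 0.028
jaw shift mm 34.5 corr 0.85
```

>>> arm_command(
  targets=[
    [[0,4,0],-0.03],
    [[0,7,0],-0.06],
    [[0,7,0],-0.06],
    [[0,7,0],-0.06],
  ],
)

```text
clock: 22.57
tcp_pos: [0.5224, -0.2037, 0.0622]
orientation: [-179.9, -0.0, 89.4]
force: [-4.8, -1.6, -2.0]
finger_gap: 0.0278
grasp_force: 2.6
```

>>> arm_command(
  targets=[
    [[0,4,0],-0.03],
    [[0,7,0],-0.06],
    [[0,7,0],-0.06],
    [[0,7,0],-0.06],
  ],
)

```text
clock: 22.9
tcp_pos: [0.529, -0.2038, 0.0622]
orientation: [-179.9, -0.0, 92.8]
force: [-5.7, -2.7, -1.1]
finger_gap: 0.0281
grasp_force: 3.3
```

```bash
python3 -c "
from h import *
for i in range(3): lev(); t=shot('top')
jawy(t)"
```

```text
clock 22.9 lever 0.66 r 0.1228 yaw-radial 3.3 Ftan 5.64 F [-5.7 -2.7 -1.1] z 0.0622 gap 0.0281
clock 22.95 lever 0.66 r 0.1228 yaw-radial 3.32 Ftan 6.56 F [-6.6 -3.9 -0.2] z 0.0622 gap 0.0279
clock 23.0 lever 0.66 r 0.1229 yaw-radial 3.32 Ftan 6.43 F [-6.5 -3.3 -0.4] z 0.0622 gap 0.0278
jaw shift mm 35.5 corr 0.87
```

>>> arm_command(
  targets=[
    [[0,4,0],-0.03],
    [[0,7,0],-0.06],
    [[0,7,0],-0.06],
    [[0,7,0],-0.06],
  ],
)

```text
clock: 23.38
tcp_pos: [0.5356, -0.2036, 0.0621]
orientation: [-179.8, -0.0, 96.3]
force: [-8.7, -4.2, -0.4]
finger_gap: 0.0279
grasp_force: 4.0
```

```bash
python3 -c "
from h import *
for i in range(3): lev(); t=shot('top')
jawy(t)"
```

```text
clock 23.38 lever 0.714 r 0.1227 yaw-radial 3.67 Ftan 8.9 F [-8.7 -4.2 -0.4] z 0.0621 gap 0.0279
clock 23.43 lever 0.714 r 0.1227 yaw-radial 3.67 Ftan 7.71 F [-7.5 -4.1 -0. ] z 0.0622 gap 0.0279
clock 23.48 lever 0.714 r 0.1227 yaw-radial 3.68 Ftan 7.49 F [-7.3 -3.5  0.4] z 0.0622 gap 0.0279
jaw shift mm 35.5 corr 0.86
```

```bash
cat >> h.py <<'E'
def arcw(L0,L1,n):
    s=robot.sense(); y=np.radians(s['orientation'][2]); p0=np.array(s['tcp_pos'][:2]); out=[]
    for L in np.linspace(L0,L1,n+1)[1:]:
        a=L-np.radians(128.3); d=P+.121*np.array([np.cos(a),np.sin(a)])-p0
        out.append([[int(round(1e3*(np.cos(y)*d[0]+np.sin(y)*d[1]))),int(round(1e3*(np.sin(y)*d[0]-np.cos(y)*d[1]))),0],round(float(y-a-np.pi),2)])
    print(out)
E
python3 -c "
from h import *
arcw(.714,-.02,11)"
```

```text
[[[2, -8, 0], 0.13], [[4, -16, 0], 0.2], [[6, -24, 0], 0.26], [[8, -31, 0], 0.33], [[11, -39, 0], 0.4], [[14, -46, 0], 0.46], [[18, -53, 0], 0.53], [[22, -60, 0], 0.6], [[27, -67, 0], 0.66], [[32, -73, 0], 0.73], [[38, -79, 0], 0.8]]
```

>>> arm_command(
  targets=[
    [[2,-8,0],0.13],
    [[4,-16,0],0.2],
    [[6,-24,0],0.26],
    [[8,-31,0],0.33],
    [[11,-39,0],0.4],
    [[14,-46,0],0.46],
    [[18,-53,0],0.53],
    [[22,-60,0],0.6],
    [[27,-67,0],0.66],
    [[32,-73,0],0.73],
    [[38,-79,0],0.8],
    [[38,-79,0],0.8],
    [[38,-79,0],0.8],
  ],
)

```text
clock: 24.62
tcp_pos: [0.4552, -0.1746, 0.063]
orientation: [179.9, -0.0, 50.6]
force: [0.9, 0.9, 0.2]
finger_gap: 0.0279
grasp_force: 0.0
```

```bash
python3 -c "
from h import *
lev();arcw(.0,-.02,1)"
```

```text
clock 24.62 lever -0.006 r 0.1198 yaw-radial -0.79 Ftan -0.19 F [0.9 0.9 0.2] z 0.063 gap 0.0279
[[[-1, -2, 0], 0.0]]
```

Press gently onto the near stop.

>>> arm_command(
  targets=[
    [[0,-1.5,0],0],
    [[0,-3,0],0],
    [[0,-3,0],0],
    [[0,-3,0],0],
  ],
)

```text
clock: 24.95
tcp_pos: [0.4541, -0.1735, 0.0629]
orientation: [179.8, -0.1, 50.6]
force: [4.3, -3.5, -2.5]
finger_gap: 0.0278
grasp_force: 2.6
```

```bash
python3 -c "
from h import *
lev();t=shot('top');jawy(t);lev()"
```

```text
clock 24.95 lever -0.019 r 0.1197 yaw-radial -0.06 Ftan -5.54 F [ 4.3 -3.5 -2.5] z 0.0629 gap 0.0278
jaw shift mm 35.0 corr 0.85
clock 25.0 lever -0.019 r 0.1197 yaw-radial -0.06 Ftan -5.29 F [ 3.6 -4.  -2.5] z 0.0629 gap 0.028
```

>>> arm_command(
  targets=[
    [[0,0,0],0],
    [[0,0,0],0],
    [[0,0,0],0],
    [[0,0,0],0],
  ],
  jaw=50,
)

```text
clock: 25.33
tcp_pos: [0.4518, -0.1724, 0.0624]
orientation: [-180.0, 0.0, 50.5]
force: [0.2, -0.3, -0.4]
finger_gap: 0.0498
grasp_force: 0.0
```

>>> arm_command(
  targets=[
    [[0,0,-20],0],
    [[0,0,-50],0],
    [[0,0,-90],0],
    [[0,0,-120],0],
    [[0,0,-130],0],
    [[0,0,-130],0],
  ],
)

```text
clock: 25.83
tcp_pos: [0.4537, -0.1731, 0.1952]
orientation: [179.7, -0.1, 50.5]
force: [0.0, -0.3, 0.4]
finger_gap: 0.05
grasp_force: 0.0
```

```bash
python3 - <<'E'
from h import *
t=shot('top'); p=shot('wrist')
a=cv2.cvtColor(t['img'],cv2.COLOR_RGB2BGR)[145:265,190:380]
b=cv2.cvtColor(p['img'],cv2.COLOR_RGB2BGR)
a=cv2.resize(a,(400,253),interpolation=cv2.INTER_CUBIC); b=cv2.resize(b,(400,300))
cv2.imwrite('pics/fin.png',np.vstack([a,b]))
jawy(t); print(robot.sense()['force'])
E
```

```text
jaw shift mm 35.0 corr 0.85
[0.11409375 0.35182331 0.42342916]
```

View pics/fin.png

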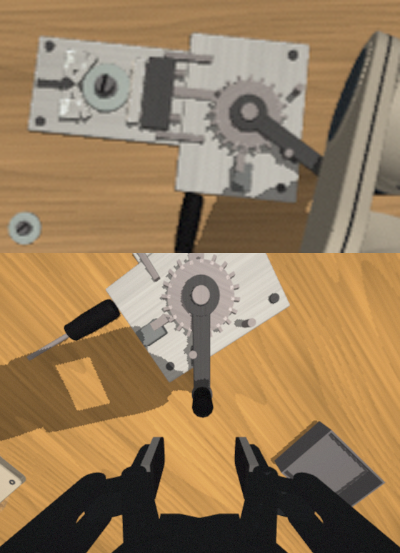

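The top view shows the lens home in the V with the jaw on it, and the lever lies at its near stop pin. The gripper is clear.

```bash
python3 -c "
from cell import robot
print(robot.close_job())"
```

```text
the job is handed in; nothing more can be done
None
```

The job is handed in: the lens is clamped home in the V with the chuck up, driving stopped at about 8 N at the knob (readings 7.5–8.9 N), and the lever is back on its near stop with the gripper clear.

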